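Fit the axle of the model water mill

TASK

Pick up the red-handled steel axle from its wooden rest and thread it through the model water mill: through the near post, the wheel's hub and the far post, until its brass collar sits flush against the near post, then let go. The posts are clamped wherever they were left along their cross rails, so find the hole gently by feel and never force the axle; leave the painted figures and the paint jar alone.

Things in the scene. Friction and masses are not known exactly. Their poses are not given: they have to be found in the camera images.
- axle: Loose axle, about 0.09 kg (varies): round steel tube shaft 12 mm thick, 145 mm long; brass collar 30 mm across, 6 mm thick; red square handle behind it. Origin: on the axis at the collar's front face, where the shaft begins; x runs along the shaft to the tip. Collar x = -6..0 mm, handle x = -70..-6 mm, centre of mass about x = 40 mm. It starts level on the rest, axis 35 mm above the table.
- axle_grip (a point): Middle of the red handle (20 x 20 mm, 64 mm long, sides facing the axle's y and z), on the axis 38 mm behind the axle's origin: a good place to grip from above.
- axle_tip (a point): Centre of the axle's tip, 145 mm ahead of its origin. The end is cut square, its edge rounded by 1 mm.
- mill: Model water mill, fixed to the table. Origin: centre of the underside of its wooden board (180 mm along x, 150 mm along y, 12 mm thick, plaster banks 21 mm high along the long edges); z up. Two dark wooden posts 46 mm wide (y), 16 mm thick (x), tops 102 mm up, with the water wheel between. Both holes lie on one line parallel to x, 75 mm up. The axle enters from -x, moving along +x.
- near_face (a point): On the board's middle line, at the outer face of the near post (mill x = -58 mm; post x = -58..-42), 75 mm up. Each post has a round hole 15 mm across in the middle of its width. Post, wheel and post are clamped as one up to 22 mm to either side (mill y) of this point; this offset varies and is not reported: feel (a post's side is 23 mm from its hole's centre) or look for it.
- far_face (a point): Like near_face, at the outer face of the far post (mill x = 58 mm; post x = 42..58). It has the same sideways offset as the near post.
- mill_mid (a point): Middle of the mill on the board's middle line, 75 mm up. Round it hangs the water wheel, 104 mm across, free to turn; its hub (x = -32..32 mm) has a bore 19 mm across, in line with the posts' holes.
- rest: Wooden axle rest, fixed; origin on the table, x along the resting axle. Board 6 mm thick (x = -15..135 mm, 50 mm wide) with two blocks 40 mm high, 10 mm thick, at x = 15 and 115 mm; the shaft lies in their open-topped notches, 15 mm wide, the axle's origin within 6 mm of x = 0. Lift the axle 15 mm or more to clear it.
- santon_white: Bystander: little white-robed clay figure on a round clay foot, 38 mm across, 59 mm tall, easily tipped. Origin: centre of its underside.
- santon_black: Bystander: little black-robed clay figure on a round clay foot, 38 mm across, 59 mm tall, easily tipped. Origin: centre of its underside.
- paint_jar: Bystander: closed white paint jar, 48 mm across, 70 mm tall. Origin: centre of its underside.
Not all that is in view belongs to the job. What is meant by the axle is not black or turquoise, and is the larger of those in its own colour.

How it is judged (in metres and radians):
At the end, for the whole second after the job is handed in: The axle lies at rest through both posts and the wheel's hub, its tip out beyond the far post, its collar within 2.5 mm of the near post's face, in line with the mill within 0.08 rad, and released (x of axle in the frame of mill between -0.0605 and -0.055 m and x of axle_tip in the frame of mill above 0.08 m and y of axle_tip in the frame of mill between -0.028 and 0.028 m and z of axle_tip in the frame of mill between 0.069 and 0.081 m and y of axle in the frame of mill between -0.028 and 0.028 m and z of axle in the frame of mill between 0.069 and 0.081 m and angle between the x axis of axle and the x axis of mill, either way round below 0.08 rad and linear speed of axle below 0.01 m/s and contact force between axle and the fingers below 0.1 N); the robot touches nothing.
It fails at once if the axle is forced: pushed against the mill with more than 25 N (contact force between axle and mill above 25 N).
It fails at once if the hand or arm pushes on the mill with more than 15 N (contact force between any of the fingers, the arm and mill above 15 N).
It fails at once if the santon white is moved more than 15 mm or tipped (distance of santon_white from where it was at the start of the episode above 0.015 m or angle between santon_white's own z axis and vertical above 0.3 rad).
It fails at once if the santon black is moved more than 15 mm or tipped (distance of santon_black from where it was at the start of the episode above 0.015 m or angle between santon_black's own z axis and vertical above 0.3 rad).
It fails at once if the paint jar is moved more than 15 mm or tipped (distance of paint_jar from where it was at the start of the episode above 0.015 m or angle between paint_jar's own z axis and vertical above 0.3 rad).
It also fails if it takes over 58 s, if anything falls off the work surface, if the arm or the gripper's body presses on something with over 40 N, if the wrist force passes 120 N, or if a joint passes its speed limit or range.

ROBOT

A 6-joint arm with a two-finger parallel gripper is mounted at the origin on the work surface. World frame = base frame: x ahead of the robot, y to its left, z up, the work surface at z = 0. Lengths are in m, angles in degrees, forces in N, time in s.
With the tool pointing down it reaches from about 0.225 to 0.725 m from the base axis. Payload 3.1 kg.
Tool frame: the origin (TCP) lies where the fingers leave the gripper's body, on its centre line; the fingertips stand 73 mm ahead of it and the grasp point (between the pads) lies 54 mm ahead of it; z points along the fingers, y is the line along which they close (so a half turn about z gives the same grasp; the last joint's range is limited). The gripper opens to 85 mm and grips with 20 to 120 N. Pads are 22 mm wide; open, the fingers measure 114 mm over their backs; the gripper's body (76 mm by 85 mm) begins 54 mm behind the grasp point. The pads swing forward as they close: fully open they stand 13 mm farther back than shut.
Start: joints at [-82.036, 2.75, 5.684, 92.934, 0, 82.678], TCP at [0.138, -0.506, 0.304] pointing down, gripper open.
Joint ranges: [-166.93, 166.93], [-56.73, 111.36], [-69.38, 81.34], [-121.58, 131.49], [-85.45, 84.26], [-180, 180]. Speed limits (degrees/s): [159.86, 159.86, 180, 180, 180, 180].

INTERFACE

Orientations are given as a 3x3 rotation matrix whose columns are the frame's x, y, z axes.
In Python, from workcell import telemetry, viewer, arm gives the robot as it stands.
- The arm moves only by the tool apply_moves, never from a script. Its argument "deltas" is a list of rows, each a list of 7 numbers: the gripper command: -1 is fully open, 1 is shut, values between are in proportion, then the shift along the tool's x, y, z in units of 25 cm (1.0 is 25 cm), then the turn, a rotation vector about the tool's x, y, z in units of 90 degrees (1.0 is 90 degrees). A call has 1 to 10 rows; each row is the pose to reach, as a shift and turn from the pose commanded when the call began, along the tool's axes at that moment; what a row does not reach only later rows make up. A row lasts 1/12 s, in which the tool goes at most 41.7 mm and 7.16 degrees, less where a joint would pass 70% of its speed; a pose out of reach is approached as far as the arm can. A call with a number of a shift or a turn outside -1 to 1 is refused whole. A call with a gripper value outside its range is refused whole. The fingers move at their own pace and stop on an object; the grip force is fixed at half the most. Time passes only in rows, so rows that repeat a pose let the fingers close. It gives the time, the measured TCP pose, the force, the opening and the grip force at its end, in the units of the state.
- telemetry.sense(): the state, without advancing time (a new reading comes with each control period).
- viewer.get_image(name): name is "side" or "top"; returns the picture (420x560x3 uint8, red, green, blue); there is no depth.
- viewer.camera_info(name): a dict with "fx", "fy", "cx", "cy" (pixels), "k1" (the pictures are not rectified: a ray, as slopes to the right and down, at radius r is drawn at 1 + k1 r^2 times it, then the intrinsics apply), "R" (3x3) and "t" (3): a world point X has camera coordinates R X + t. Camera axes: x right, y down, z forward; pixel columns grow to the right and rows downward; lengths in m; the calibration is good to about 2 mm. A picture is of the moment at which its call begins. camera_info takes no time and is no camera call.
- arm.finish_job(): hands the job in; it is judged then, once.
The state is a dict: "time": time; "q": joint angles; "dq": joint speeds; "tau": joint torques, N m; "tcp_pos": TCP position; "eef_rot": TCP orientation; "wrist_force": force on the tool from outside, world axes, zero at the start; "torque": the same for the moment, N m; "finger_gap": finger opening in m; "grasp_force": force on a finger pad.
Only numpy, scipy, OpenCV 4.12 (cv2) and the standard library are available. Lean on these libraries where they do the work, as an engineer would, in place of code of your own. Each camera call takes 0.05 s, during which the arm holds its last target. There are 200 camera calls.

## Working session

There is one attempt and no reset: what is moved stays moved. The work goes in short steps, Python scripts to look and compute and a tool call to move; the robot and the scene stay as the last step left them, time stands still between calls to the robot, and variables do not carry over. Pictures are saved under pics/ and viewed, at most 10 in all, crops included, and the job is handed in when it is done.

Besides the shell and the picture viewer there is one more tool, called after "Request:" as name([rows], argument=value, ...), one row to a line, values as JSON. apply_moves: Moves the arm, as the interface text tells. Its arguments: {"type":"object","properties":{"deltas":{"type":"array","items":{"type":"array","items":{"type":"number","minimum":-1,"maximum":1}}}},"required":["deltas"]}

```bash
mkdir -p pics; cat > h.py <<'E'
import numpy as np, cv2
from workcell import telemetry, viewer, arm
def info(n): 
    c=viewer.camera_info(n); c['R']=np.array(c['R']); c['t']=np.array(c['t']); return c
def ray(n,uv):
    c=info(n); K=np.array([[c['fx'],0,c['cx']],[0,c['fy'],c['cy']],[0,0,1.]])
    p=cv2.undistortPoints(np.array([[uv]],float),K,np.array([c['k1'],0,0,0.]))[0,0]
    return -c['R'].T@c['t'], c['R'].T@np.array([p[0],p[1],1])
def onz(n,uv,z):
    o,d=ray(n,uv); return o+d*(z-o[2])/d[2]
def proj(n,X):
    c=info(n); K=np.array([[c['fx'],0,c['cx']],[0,c['fy'],c['cy']],[0,0,1.]])
    return cv2.projectPoints(np.array([X],float),cv2.Rodrigues(c['R'])[0],c['t'],K,np.array([c['k1'],0,0,0.]))[0][0,0]
E
python3 - <<'E'
from h import *
for n in ('top','side'):
    im=viewer.get_image(n)[:,:,::-1]; cv2.imwrite(f'pics/{n}0.png',im)
    c=info(n); print(n,c['fx'],c['k1'],-c['R'].T@c['t'],c['R'][2])
s=telemetry.sense();print(s['eef_rot'],s['tcp_pos'],s['time'])
E
```

```text
top 514.2637993870967 0.012397458771039666 [0.33409422 0.11331267 1.21570456] [ 0.18152709  0.00882403 -0.98334635]
side 539.4218760388638 -0.06093156612139836 [ 0.46350441 -1.22057094  0.83682996] [ 0.04945627  0.86307465 -0.5026492 ]
[[ 9.64612606e-01  2.63671082e-01 -2.85302617e-04]
 [ 2.63671085e-01 -9.64610325e-01  2.11659575e-03]
 [ 2.82879241e-04 -2.11692099e-03 -9.99997719e-01]] [ 0.13835506 -0.50602827  0.30282621] 0.1
```

View pics/top0.png

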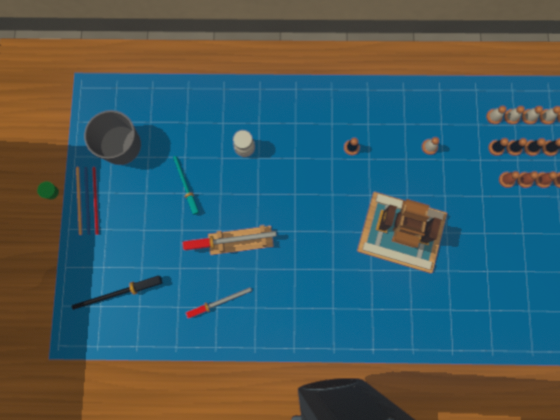

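View pics/side0.png

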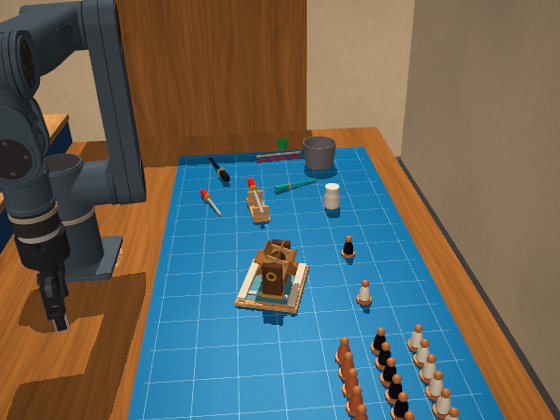

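```bash
python3 - <<'E'
from h import *
t=cv2.imread('pics/top0.png'); s=cv2.imread('pics/side0.png')
a=cv2.resize(t[215:270,175:285],(800,400),interpolation=cv2.INTER_CUBIC)
b=cv2.resize(t[185:275,350:455],(400,343),interpolation=cv2.INTER_CUBIC)
c=cv2.resize(s[230:320,225:320],(400,379),interpolation=cv2.INTER_CUBIC)
o=np.zeros((600,800,3),np.uint8)
o[:200,:400]=cv2.resize(a,(400,200)); o[200:543,:400]=b; o[200:579,400:]=c
cv2.imwrite('pics/crop.png',o)
for p in [(0,0),(560,0),(0,420),(560,420),(403,232)]: print(p,onz('top',p,0).round(3))
hsv=cv2.cvtColor(t,cv2.COLOR_BGR2HSV)
m=((hsv[...,0]<6)|(hsv[...,0]>174))&(hsv[...,1]>190)&(hsv[...,2]>120)
n,l,st,ce=cv2.connectedComponentsWithStats(m.astype(np.uint8))
for i in range(1,n):
    if st[i,4]>25:print(st[i],ce[i])
E
```

```text
(0, 0) [1.107 0.857 0.   ]
(560, 0) [ 1.116 -0.59   0.   ]
(0, 420) [0.077 0.744 0.   ]
(560, 420) [ 0.092 -0.501  0.   ]
(403, 232) [ 0.509 -0.169  0.   ]
[184 239  26  10 185] [196.38378378 243.64864865]
[187 306  19  11  92] [196.         311.08695652]
```

View pics/crop.png

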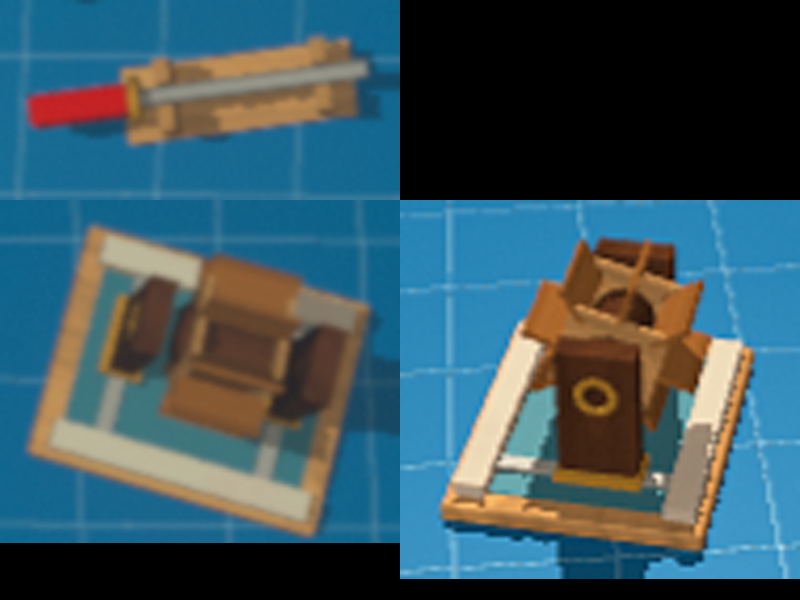

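```bash
cat > mill.py <<'E'
from h import *
def fit(pts):
    vx,vy,x,y=cv2.fitLine(np.array(pts,np.float32),cv2.DIST_HUBER,0,.01,.01).ravel(); return np.array([vx,vy]),np.array([x,y])
t=cv2.imread('pics/top0.png'); s=cv2.imread('pics/side0.png')
# axle: shaft line & handle from top
hsv=cv2.cvtColor(t,cv2.COLOR_BGR2HSV).astype(int)
blue=(hsv[...,0]>92)&(hsv[...,0]<125)&(hsv[...,1]>90)
m=(~blue).astype(np.uint8); M=np.zeros_like(m); M[180:285,345:460]=m[180:285,345:460]
n,l,st,_=cv2.connectedComponentsWithStats(M); k=1+np.argmax(st[1:,4]); print('board',st[k])
cn=cv2.findContours((l==k).astype(np.uint8),0,1)[0][0]
hull=cv2.convexHull(cn)
box=cv2.boxPoints(cv2.minAreaRect(hull)); print(box)
ap=cv2.approxPolyDP(hull,6,True)[:,0]; print('quad',ap.tolist())
big=cv2.resize(t[185:275,350:455],(800,686),interpolation=cv2.INTER_CUBIC)[:600]
cv2.imwrite('pics/mill.png',big)
# edges: contour points near each quad side
C=cn[:,0].astype(float)
q=box
c=q.mean(0)
for i in range(4):
    a,b=q[i],q[(i+1)%4]; d=(b-a)/np.linalg.norm(b-a); nn=np.array([-d[1],d[0]])
    P=[p for p in C if abs((p-a)@nn)<4 and 6<(p-a)@d<np.linalg.norm(b-a)-6]
    mid=(a+b)/2
    z=0.0 if (mid[0]<c[0]-15 or mid[1]>c[1]+15) else .012
    W=[onz('top',p,z)[:2] for p in P]; v,x=fit(W); print('edge',mid,z,len(P),np.degrees(np.arctan2(v[1],v[0])),x)
# side yellow ring
hs=cv2.cvtColor(s,cv2.COLOR_BGR2HSV).astype(int)
y=(hs[...,0]>17)&(hs[...,0]<30)&(hs[...,1]>150)&(hs[...,2]>110)
Y=np.zeros_like(y,np.uint8);Y[230:320,225:320]=y[230:320,225:320]
n,l,st,ce=cv2.connectedComponentsWithStats(Y,connectivity=8)
for i in range(1,n):
    if st[i,4]>8: print('yel',st[i],ce[i],onz('side',ce[i],.075))
# red handle / shaft
m=((hsv[...,0]<6)|(hsv[...,0]>174))&(hsv[...,1]>150)&(hsv[...,2]>100)
R=np.zeros_like(m,np.uint8);R[225:260,175:215]=m[225:260,175:215]
pts=np.argwhere(R)[:,::-1]
print('handle',len(pts),cv2.minAreaRect(pts.astype(np.float32)), onz('top',pts.mean(0),.043))
W=[onz('top',p,.045)[:2] for p in pts]; v,x=fit(W);print(v,x)
g=(hsv[...,1]<70)&(hsv[...,2]>110); G=np.zeros_like(g,np.uint8);G[225:255,213:280]=g[225:255,213:280]
pts=np.argwhere(G)[:,::-1];print('shaft',len(pts),pts.min(0),pts.max(0))
W=[onz('top',p,.038)[:2] for p in pts]; v,x=fit(W);print(v,x,np.degrees(np.arctan2(v[1],v[0])),min((np.array(W)-x)@v),max((np.array(W)-x)@v))
E
python3 mill.py
```

```text
board [ 357  192   90   82 4500]
[[355.45856 252.7127 ]
 [373.01434 189.07294]
 [449.7602  210.2442 ]
 [432.2044  273.88397]]
quad [[373, 192], [446, 212], [431, 273], [357, 251]]
edge [364.23645 220.89282] 0.0 52 -16.131077 [ 0.5335805 -0.0781337]
edge [411.38727 199.65857] 0.012 65 74.51669 [ 0.58149654 -0.18474905]
edge [440.9823  242.06409] 0.012 52 -15.786103 [ 0.48008102 -0.24979569]
edge [393.83148 263.29834] 0.0 65 73.89686 [ 0.43714592 -0.14529304]
yel [266 273  10   8  36] [270.94444444 276.41666667] [ 0.50268728 -0.22540292  0.075     ]
yel [262 294  21   5  63] [272.14285714 296.01587302] [ 0.50097606 -0.29594787  0.075     ]
handle 208 ((195.969970703125, 243.7899932861328), (8.061017036437988, 26.02153205871582), 81.8698959350586) [0.47098697 0.31537999 0.043     ]
[ 0.11663433 -0.9931749 ] [0.47075853 0.3150313 ]
shaft 369 [213 225] [275 254]
[ 0.1377866  -0.99046195] [0.48893842 0.20464003] -82.08021 -0.07692599385559115 0.07054602031825127
```

View pics/mill.png

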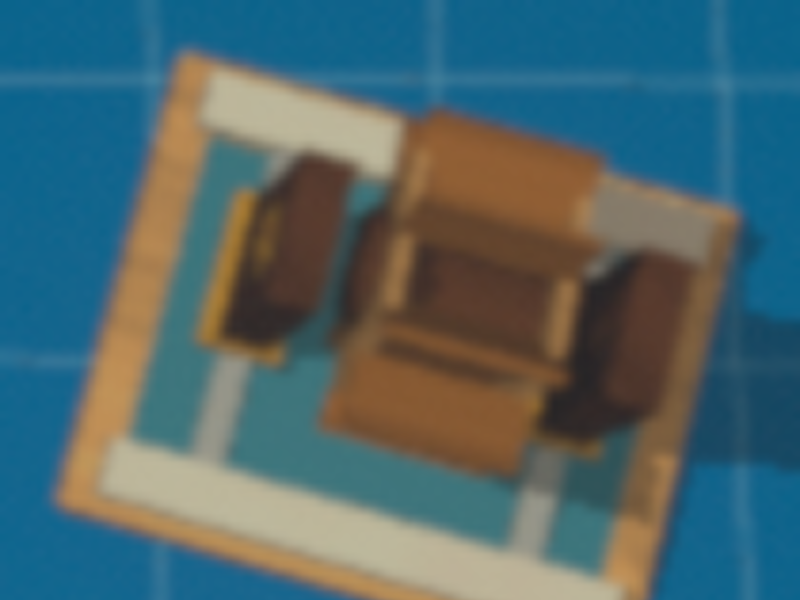

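```bash
cat >> h.py <<'E'
MC=np.array([.5097,-.1648]); a_=np.radians(74.1-180); MX=np.array([np.cos(a_),np.sin(a_)]); MY=np.array([-MX[1],MX[0]])
def mil(X): d=np.array(X)[:2]-MC; return np.array([d@MX,d@MY])
E
python3 - <<'E'
from h import *
f=lambda p:(350+p[0]*105/800-.44,185+p[1]*90/686-.43)
for p in [(353,165),(318,318),(692,262),(655,412)]: print(p,(mil(onz('top',f(p),.102))*1e3).round(1))
print(mil(onz('side',(270.94,276.4),.075))*1e3)
# side: post outline at far face row of ring
s=cv2.imread('pics/side0.png'); print(s[276,252:292].tolist())
# objects on table
for n,p,z in [('jar',(244,143),.06),('black',(352,147),.03),('white',(431,146),.03)]: print(n,onz('top',p,z).round(3))
# axle in axle frame
d=np.radians(-82.0); u=np.array([np.cos(d),np.sin(d)])
S=telemetry.sense()
for n,p,z in [('hb',(184.5,244.8),.035),('hc',(196.2,243.65),.045),('tip',(275.5,235.5),.035)]: X=onz('top',p,z);print(n,X.round(4))
# side view: red handle mask
hs=cv2.cvtColor(s,cv2.COLOR_BGR2HSV).astype(int)
m=((hs[...,0]<6)|(hs[...,0]>174))&(hs[...,1]>150)&(hs[...,2]>100)
n,l,st,ce=cv2.connectedComponentsWithStats(m.astype(np.uint8))
for i in range(1,n):
    if st[i,4]>15: print(st[i],ce[i],onz('side',ce[i],.038))
t=cv2.imread('pics/top0.png');print('shaftrows')
for c in (220,235,250,265): 
    col=t[225:255,c].astype(int); sat=col.max(1)-col.min(1); w=np.clip(60-sat,0,None)*(col.min(1)>90); r=225+(w*np.arange(30)).sum()/w.sum(); print(c,r,onz('top',(c,r),.038).round(4))
E
```

```text
(353, 165) [-43.5  31. ]
(318, 318) [-42.1 -15.2]
(692, 262) [56.6 30.9]
(655, 412) [ 56.5 -14.3]
[60.1458901   9.83471313]
[[191, 226, 244], [145, 172, 200], [86, 99, 113], [141, 139, 89], [169, 165, 99], [166, 163, 102], [172, 166, 102], [173, 169, 102], [177, 172, 103], [129, 128, 90], [53, 61, 68], [13, 30, 59], [17, 31, 58], [15, 28, 53], [28, 90, 131], [31, 105, 152], [21, 60, 91], [17, 24, 45], [18, 30, 53], [18, 31, 58], [20, 33, 59], [18, 36, 63], [27, 93, 134], [31, 106, 152], [26, 67, 102], [22, 36, 67], [20, 37, 67], [20, 38, 68], [19, 36, 64], [14, 23, 44], [44, 78, 113], [63, 108, 156], [46, 87, 128], [26, 56, 92], [21, 49, 82], [18, 46, 81], [59, 66, 64], [84, 80, 44], [85, 78, 34], [155, 152, 93]]
jar [0.707 0.21  0.06 ]
black [ 0.709 -0.047  0.03 ]
white [ 0.713 -0.235  0.03 ]
hb [0.4692 0.3436 0.035 ]
hc [0.4709 0.315  0.045 ]
tip [0.4928 0.1338 0.035 ]
[257 156  44   6  71] [277.87323944 158.16901408] [0.57026653 0.49499388 0.038     ]
[248 178   7  10  45] [250.53333333 181.86666667] [0.46967445 0.32578729 0.038     ]
[201 189   6   7  29] [203.20689655 192.03448276] [0.32009879 0.27406105 0.038     ]
shaftrows
220 241.37864077669903 [0.4775 0.2615 0.038 ]
235 237.19565217391303 [0.4876 0.2272 0.038 ]
250 237.2 [0.4879 0.1926 0.038 ]
265 235.18126888217523 [0.4929 0.158  0.038 ]
```

Request:
apply_moves([
  [-1,0.7,-1,0,0,0,0],
  [-1,0.7,-1,0,0,0,0],
  [-1,0.7,-1,0,0,0,0],
  [-1,0.7,-1,0,0,0,0],
  [-1,0.7,-1,0,0,0,0],
  [-1,0.7,-1,0,0,0,0],
  [-1,0.7,-1,0,0,0,0],
  [-1,0.7,-1,0,0,0,0],
])

```text
time: 0.77
tcp_pos: [0.2417, -0.2148, 0.3039]
eef_rot: [[0.964, 0.267, 0.001], [0.267, -0.964, 0.002], [0.001, -0.002, -1.0]]
wrist_force: [-0.3, -0.4, -0.4]
finger_gap: 0.0857
grasp_force: 0.0
```

Request:
apply_moves([
  [-1,0.7,-1,0,0,0,0],
  [-1,0.7,-1,0,0,0,0],
  [-1,0.7,-1,0,0,0,0],
  [-1,0.7,-1,0,0,0,0],
  [-1,0.7,-1,0,0,0,0],
  [-1,0.7,-1,0,0,0,0],
  [-1,0.7,-1,0,0,0,0],
  [-1,0.7,-1,0,0,0,0],
])

```text
time: 1.43
tcp_pos: [0.3445, 0.0728, 0.3033]
eef_rot: [[0.963, 0.27, -0.0], [0.27, -0.963, 0.003], [0.001, -0.002, -1.0]]
wrist_force: [-1.2, -0.4, 0.3]
finger_gap: 0.0857
grasp_force: 0.0
```

Request:
apply_moves([
  [-1,0.748,-0.812,0,0,0,-0.9],
  [-1,0.748,-0.812,0,0,0,-0.9],
  [-1,0.748,-0.812,0,0,0,-0.9],
  [-1,0.748,-0.812,0,0,0,-0.9],
  [-1,0.748,-0.812,0,0,0,-0.9],
  [-1,0.748,-0.812,0,0,0,-0.9],
  [-1,0.748,-0.812,0,0,0,-0.9],
  [-1,0.748,-0.812,0,0,0,-0.9],
  [-1,0.748,-0.812,0,0,0,-0.9],
  [-1,0.748,-0.812,0,0,0,-0.9],
])

```text
time: 2.27
tcp_pos: [0.4709, 0.314, 0.3024]
eef_rot: [[0.047, 0.999, -0.002], [0.999, -0.047, -0.001], [-0.001, -0.002, -1.0]]
wrist_force: [-0.1, -0.6, 0.4]
finger_gap: 0.0854
grasp_force: 0.0
```

```bash
cat >> h.py <<'E'
def plan(p,yaw):
    "tool-axis units to reach TCP p, pointing down, tool x at yaw (deg)"
    from scipy.spatial.transform import Rotation as Ro
    s=telemetry.sense(); R=np.array(s['eef_rot']); c,n=np.cos(np.radians(yaw)),np.sin(np.radians(yaw))
    T=np.array([[c,n,0],[n,-c,0],[0,0,-1]])
    print('t',round(s['time'],2),'tcp',np.round(s['tcp_pos'],4),'yaw',round(np.degrees(np.arctan2(R[1,0],R[0,0])),2),'F',np.round(s['wrist_force'],2),'M',np.round(s['torque'],2),'gap',round(s['finger_gap'],4),'q',np.round(s['q'],1))
    print('shift',(R.T@(np.array(p)-s['tcp_pos'])/.25).round(4),'turn',(Ro.from_matrix(R.T@T).as_rotvec(degrees=True)/90).round(4))
E
python3 -c "
from h import *
plan([.471,.3145,.16],97)"
```

```text
t 2.27 tcp [0.4709 0.314  0.3024] yaw 87.33 F [-0.1  -0.59  0.35] M [0.04 0.01 0.05] gap 0.0854 q [ 26.9   9.1  12.3  93.4  -0.  119.6]
shift [0.0029 0.0015 0.5697] turn [-0.0015  0.0008 -0.1074]
```

Request:
apply_moves([
  [-1,0.003,0.001,0.57,0,0,-0.107],
  [-1,0.003,0.001,0.57,0,0,-0.107],
  [-1,0.003,0.001,0.57,0,0,-0.107],
  [-1,0.003,0.001,0.57,0,0,-0.107],
  [-1,0.003,0.001,0.6,0,0,-0.107],
  [-1,0.003,0.001,0.7,0,0,-0.107],
  [-1,0.003,0.001,0.8,0,0,-0.107],
  [-1,0.003,0.001,0.853,0,0,-0.107],
  [-1,0.003,0.001,0.853,0,0,-0.107],
])

```text
time: 3.02
tcp_pos: [0.4695, 0.3131, 0.0877]
eef_rot: [[-0.114, 0.993, -0.005], [0.994, 0.114, -0.003], [-0.002, -0.005, -1.0]]
wrist_force: [-0.3, -0.4, -1.2]
finger_gap: 0.0854
grasp_force: 0.0
```

```bash
python3 -c "
from h import *
plan([.471,.3145,.089],97)
for n in('top','side'):
  cv2.imwrite(f'pics/{n}1.png',viewer.get_image(n)[:,:,::-1])
a=cv2.imread('pics/top1.png')[190:290,150:310];b=cv2.imread('pics/side1.png')[140:240,200:320]
o=np.zeros((600,640,3),np.uint8);o[:300,:480]=cv2.resize(a,(480,300));o[300:,:360]=cv2.resize(b,(360,300));cv2.imwrite('pics/c1.png',o)"
```

```text
t 3.02 tcp [0.4695 0.3131 0.0877] yaw 96.53 F [-0.3  -0.35 -1.22] M [-0.07  0.02 -0.04] gap 0.0854 q [ 26.9  12.5  -8.5  69.4  -0.  110.4]
shift [ 0.0051  0.0064 -0.0054] turn [-0.0035  0.0013 -0.0052]
```

View pics/c1.png

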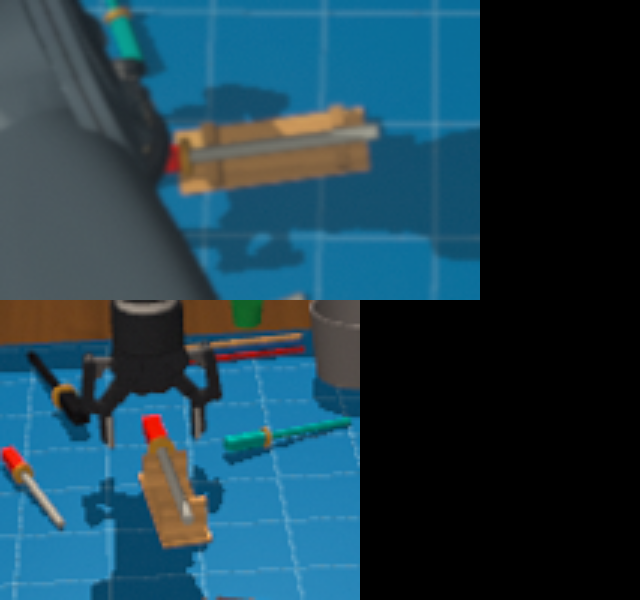

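Request:
apply_moves([
  [-1,0.004,0.005,-0.005,0,0,-0.005],
  [1,0.004,0.005,-0.005,0,0,-0.005],
  [1,0.004,0.005,-0.005,0,0,-0.005],
  [1,0.004,0.005,-0.005,0,0,-0.005],
  [1,0.004,0.005,-0.005,0,0,-0.005],
  [1,0.004,0.005,-0.005,0,0,-0.005],
  [1,0.004,0.005,-0.005,0,0,-0.005],
  [1,0.004,0.005,-0.005,0,0,-0.005],
  [1,0.004,0.005,-0.005,0,0,-0.005],
  [1,0.004,0.005,-0.005,0,0,-0.005],
])

```text
time: 3.95
tcp_pos: [0.4726, 0.3152, 0.0922]
eef_rot: [[-0.122, 0.993, 0.001], [0.993, 0.122, 0.0], [-0.0, 0.001, -1.0]]
wrist_force: [0.5, -1.0, 2.1]
finger_gap: 0.0192
grasp_force: 60.6
```

```bash
python3 -c "
from h import *
plan([.471,.3145,.129],97)"
```

```text
t 3.95 tcp [0.4726 0.3152 0.0922] yaw 96.99 F [ 0.47 -1.    2.09] M [-0.02 -0.01  0.07] gap 0.0192 q [ 26.9  12.5  -7.9  69.6  -0.  109.9]
shift [-0.002  -0.0068 -0.1472] turn [ 0.0003  0.     -0.0001]
```

Request:
apply_moves([
  [1,0,0,-0.05,0,0,0],
  [1,0,0,-0.1,0,0,0],
  [1,0,0,-0.16,0,0,0],
  [1,0,0,-0.2,0,0,0],
  [1,0,0,-0.2,0,0,0],
  [1,0,0,-0.2,0,0,0],
  [1,0,0,-0.2,0,0,0],
])

```text
time: 4.53
tcp_pos: [0.4722, 0.3151, 0.1417]
eef_rot: [[-0.122, 0.993, -0.001], [0.993, 0.122, -0.0], [-0.0, -0.001, -1.0]]
wrist_force: [-0.3, -0.2, -0.8]
finger_gap: 0.0189
grasp_force: 60.2
```

```bash
python3 -c "
from h import *
plan([.5913,.0885,.14],74.1)"
```

```text
t 4.53 tcp [0.4722 0.3151 0.1417] yaw 96.98 F [-0.32 -0.19 -0.85] M [0.07 0.09 0.02] gap 0.0189 q [ 26.9  10.6  -4.3  75.1   0.  110. ]
shift [-0.9575  0.3627  0.0065] turn [-4.000e-04  1.000e-04  2.543e-01]
```

Request:
apply_moves([
  [1,-0.15,0.05,0,0,0,0.04],
  [1,-0.3,0.1,0,0,0,0.08],
  [1,-0.45,0.16,0,0,0,0.13],
  [1,-0.6,0.22,0,0,0,0.18],
  [1,-0.75,0.28,0,0,0,0.22],
  [1,-0.88,0.33,0,0,0,0.254],
  [1,-0.9575,0.3627,0,0,0,0.254],
  [1,-0.9575,0.3627,0,0,0,0.254],
  [1,-0.9575,0.3627,0,0,0,0.254],
  [1,-0.9575,0.3627,0,0,0,0.254],
])

```text
time: 5.37
tcp_pos: [0.5906, 0.0889, 0.1407]
eef_rot: [[0.273, 0.962, -0.003], [0.962, -0.273, 0.001], [-0.0, -0.003, -1.0]]
wrist_force: [0.1, 0.3, -0.5]
finger_gap: 0.019
grasp_force: 60.2
```

```bash
python3 -c "
from h import *
plan([.5913,.0885,.132],74.1)
for n in('top','side'):
  cv2.imwrite(f'pics/{n}2.png',viewer.get_image(n)[:,:,::-1])
a=cv2.imread('pics/top2.png')[175:275,310:460];b=cv2.imread('pics/side2.png')[200:310,225:345]
o=np.zeros((600,800,3),np.uint8);o[:300,:450]=cv2.resize(a,(450,300),interpolation=cv2.INTER_CUBIC);o[:,450:][:321,:350]=cv2.resize(b,(350,321),interpolation=cv2.INTER_CUBIC);cv2.imwrite('pics/c2.png',o)"
```

```text
t 5.37 tcp [0.5906 0.0889 0.1407] yaw 74.13 F [ 0.14  0.31 -0.52] M [ 0.11 -0.    0.05] gap 0.019 q [  2.1  15.    0.8  75.9   0.  108. ]
shift [-0.0009  0.0033  0.0349] turn [-0.0018  0.0001  0.0003]
```

View pics/c2.png

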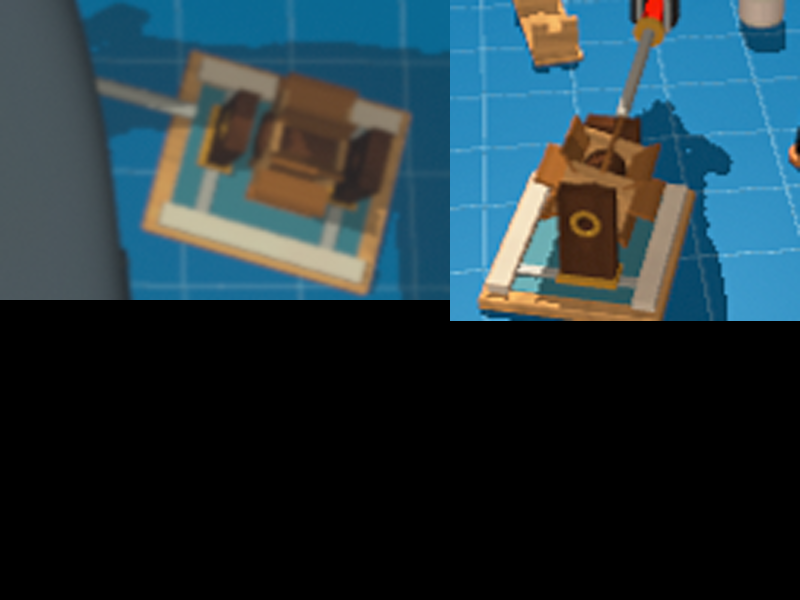

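```bash
cat > shaft.py <<'E'
from h import *
import sys
f,z=sys.argv[1],float(sys.argv[2]); c0,c1=int(sys.argv[3]),int(sys.argv[4])
t=cv2.imread(f).astype(int); P=[]
for c in range(c0,c1):
    r0=int(sys.argv[5]); col=t[r0:r0+25,c]; sat=col.max(1)-col.min(1); w=np.clip(75-sat,0,None)*(col.max(1)>70)
    if w.sum()>20: 
        r=r0+(w*np.arange(25)).sum()/w.sum(); m=mil(onz('top',(c,r),z))*1e3; P.append(m); print(c,round(r,2),m.round(1),col[int(r-r0)])
P=np.array(P,np.float32); v=cv2.fitLine(P,cv2.DIST_HUBER,0,.01,.01).ravel(); print('slope deg',np.degrees(np.arctan(v[1]/v[0])),'y at x=-58:',v[3]+v[1]/v[0]*(-58-v[2]),'y at -95',v[3]+v[1]/v[0]*(-95-v[2]))
E
python3 shaft.py pics/top2.png .084 343 376 195
python3 - <<'E'
from h import *
print('tcp in mill',mil(telemetry.sense()['tcp_pos'])*1e3)
s=cv2.imread('pics/side2.png')
for r in range(217,238,2):
    row=s[r,270:310].astype(int); sat=row.max(1)-row.min(1); w=np.clip(60-sat,0,None)*(row.max(1)>90); print(r,270+(w*np.arange(40)).sum()/max(w.sum(),1),w.sum())
# expected projection of axis, axle z .0837
p=telemetry.sense()['tcp_pos'][:2]
for d in (60,100,140,180,183): 
    X=np.r_[p+MX*d/1e3,.0837]; print(d,proj('side',X).round(2),proj('top',X).round(2))
E
```

```text
343 205.49 [-154.3    3.6] [88 91 88]
344 207.47 [-1.51e+02 -1.00e-01] [97 76 45]
345 206.58 [-149.4    2.5] [95 93 86]
346 204.1 [-148.7    8.6] [103 111 112]
347 204.14 [-146.6    9.1] [102 111 111]
348 204.43 [-144.2    9.1] [101 110 109]
349 204.71 [-141.9    9.1] [ 99 107 106]
350 205.02 [-139.6    9.1] [103 112 111]
351 205.3 [-137.3    9.1] [103 111 110]
352 205.57 [-135.     9.1] [101 109 108]
353 205.87 [-132.7    9.1] [ 99 106 106]
354 206.12 [-130.4    9.2] [103 111 111]
355 206.4 [-128.1    9.2] [102 110 110]
356 206.59 [-125.8    9.4] [100 108 108]
357 206.88 [-123.5    9.4] [ 99 106 105]
358 207.15 [-121.2    9.5] [102 110 110]
359 207.49 [-118.9    9.3] [101 109 109]
360 207.73 [-116.6    9.5] [ 98 106 106]
361 208.02 [-114.3    9.4] [103 112 112]
362 208.27 [-112.     9.5] [102 111 110]
363 208.6 [-109.6    9.4] [100 108 108]
364 208.92 [-107.3    9.4] [ 97 105 104]
365 211.41 [-103.7    4.5] [119 125 122]
366 212.05 [-101.2    3.7] [109 110 103]
367 211.23 [-99.6   6.2] [128 140 140]
368 209.81 [-98.2   9.9] [ 98 107 107]
369 207.55 [-97.4  15.5] [78 80 83]
370 206.07 [-96.1  19.4] [ 64  83 103]
371 205.1 [-94.5  22.2] [ 60  90 118]
372 206.23 [-91.7  20.3] [ 62  94 124]
373 210.72 [-87.   11.1] [123 136 138]
374 210.55 [-85.   12.1] [117 128 128]
375 208.53 [-84.   17.2] [ 76  91 101]
slope deg 2.3382845 y at x=-58: 11.971873 y at -95 10.461036
tcp in mill [-266.99937126    8.11506031]
217 290.47435897435895 156
219 287.6830357142857 224
221 289.5230769230769 195
223 288.475 160
225 287.66438356164383 146
227 287.35260115606934 173
229 286.5808383233533 167
231 286.3467336683417 199
233 285.32369942196533 173
235 284.3786982248521 169
237 284.1608040201005 199
60 [291.3  214.46] [320.88 197.13]
100 [288.55 222.1 ] [338.06 202.07]
140 [285.67 230.1 ] [355.32 207.02]
180 [282.64 238.5 ] [372.65 212.  ]
183 [282.41 239.15] [373.95 212.37]
```

Request:
apply_moves([
  [1,0,0,0.035,0,0,0.0055],
  [1,0,0,0.035,0,0,0.0055],
  [1,-0.03,0,0.035,0,0,0.0055],
  [1,-0.05,0,0.035,0,0,0.0055],
  [1,-0.06,0,0.035,0,0,0.0055],
  [1,-0.06,0,0.035,0,0,0.0055],
  [1,-0.06,0,0.035,0,0,0.0055],
])

```text
time: 6.05
tcp_pos: [0.5876, 0.0738, 0.1335]
eef_rot: [[0.282, 0.959, 0.001], [0.959, -0.282, 0.0], [0.0, 0.0, -1.0]]
wrist_force: [0.1, -0.5, 0.3]
finger_gap: 0.0188
grasp_force: 60.2
```

```bash
python3 -c "
from h import *
plan([.5913,.0885,.132],74.1)
print('tcp in mill',mil(telemetry.sense()['tcp_pos'])*1e3)
for n in('top','side'): cv2.imwrite(f'pics/{n}3.png',viewer.get_image(n)[:,:,::-1])
b=cv2.imread('pics/side3.png')[215:305,240:330];a=cv2.imread('pics/top3.png')[190:250,350:440]
o=np.zeros((600,800,3),np.uint8);o[:400,:400]=cv2.resize(b,(400,400),interpolation=cv2.INTER_CUBIC);o[:267,400:]=cv2.resize(a,(400,267),interpolation=cv2.INTER_CUBIC);cv2.imwrite('pics/c3.png',o)"; python3 shaft.py pics/top3.png .075 350 380 197
```

```text
t 6.05 tcp [0.5876 0.0738 0.1335] yaw 73.59 F [ 0.14 -0.49  0.27] M [ 0.06 -0.02 -0.01] gap 0.0188 q [  0.7  14.3  -0.9  74.8   0.  107.1]
shift [ 0.0605 -0.0024  0.0059] turn [ 0.0003 -0.0002 -0.0056]
tcp in mill [-250.82376756    9.53873177]
350 204.82 [-139.1   11.5] [78 76 70]
351 208.04 [-135.     5.1] [82 84 79]
352 210.9 [-131.1   -0.6] [96 75 40]
353 208.84 [-130.2    4.5] [ 98 104 103]
354 206.97 [-129.2    9.3] [ 99 107 106]
355 207.2 [-126.9    9.5] [103 111 112]
356 207.51 [-124.5    9.4] [101 110 110]
357 207.77 [-122.2    9.5] [100 108 108]
358 207.99 [-119.9    9.6] [ 97 106 105]
359 208.26 [-117.6    9.7] [103 111 111]
360 208.56 [-115.3    9.6] [100 109 109]
361 208.86 [-112.9    9.6] [ 98 106 106]
362 209.23 [-110.6    9.4] [103 111 112]
363 209.49 [-108.2    9.5] [102 112 112]
364 210.13 [-105.7    8.7] [113 124 123]
365 213.35 [-101.7    2.2] [104  93  73]
366 212.85 [-99.8   3.9] [119 127 125]
367 211.93 [-98.2   6.6] [114 124 124]
368 210.43 [-96.9  10.6] [ 99 108 108]
369 208.18 [-96.1  16.2] [71 79 87]
370 206.73 [-94.8  20.1] [ 62  82 103]
371 206.25 [-92.9  21.8] [ 59  91 118]
372 210.56 [-88.2  12.8] [ 87  98 102]
373 212.96 [-84.7   8.2] [135 149 150]
374 211.98 [-83.1  11. ] [102 112 112]
375 210.31 [-81.9  15.3] [80 87 87]
376 209.06 [-80.5  18.7] [86 86 66]
377 209.48 [-78.1  18.4] [91 86 51]
378 208.65 [-76.4  20.9] [93 88 50]
379 207.41 [-74.9  24.3] [92 87 47]
slope deg 9.862338 y at x=-58: 19.58761 y at -95 13.155135
```

View pics/c3.png

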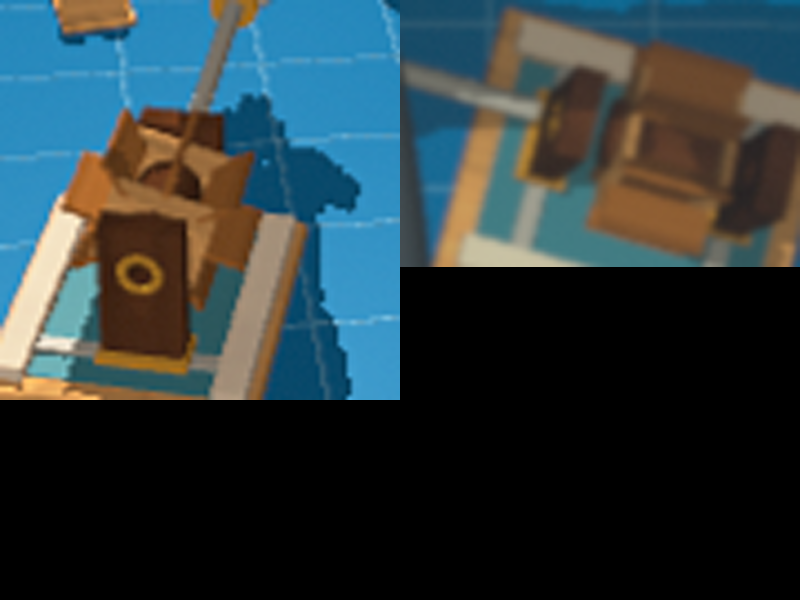

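```bash
python3 - <<'E'
from h import *
for f in ('pics/top0.png','pics/top3.png'):
    t=cv2.imread(f); hs=cv2.cvtColor(t,cv2.COLOR_BGR2HSV).astype(int)
    y=((hs[...,0]>15)&(hs[...,0]<32)&(hs[...,1]>130)&(hs[...,2]>60)).astype(np.uint8)
    y[:, :372]=0;y[:,:][:,392:]=0;y[:200]=0;y[245:]=0
    for r in range(205,234): print(r,''.join('#' if v else '.' for v in y[r,372:392]))
    n,l,st,ce=cv2.connectedComponentsWithStats(y,connectivity=4)
    for i in range(1,n): print(st[i],ce[i],(mil(onz('top',ce[i],.075))*1e3).round(1))
# top-face dark-post profile along mill y at x=-47, z=.102, and far post x=53
g=cv2.cvtColor(cv2.imread('pics/top0.png'),cv2.COLOR_BGR2LAB).astype(np.float32)
for x in (-52,-48,53):
    print(x)
    for lo,hi in ((-24,-8),(22,40)):
        r=[]
        for y in range(lo,hi):
            u=proj('top',np.r_[MC+MX*x/1e3+MY*y/1e3,.102]); r.append((y,cv2.getRectSubPix(g,(1,1),(float(u[0]),float(u[1])))[0,0].round().astype(int).tolist()))
        print(r)
E
```

```text
205 ###.................
206 ###.................
207 ###.................
208 ##..................
209 ##..................
210 ##..................
211 #........###........
212 #........###........
213 #........###.#......
214 #.......###.........
215 ........###.........
216 ........###.#.......
217 ........##..##......
218 .......###..##......
219 .......###..........
220 .......##...........
221 .......##...........
222 ......###...........
223 ......###...........
224 ......##............
225 .....###............
226 .....###............
227 .....##.............
228 .....##.............
229 .....###............
230 ........###..#......
231 ............##......
232 ....................
233 ....................
[372 200   4  15  36] [372.91666667 205.41666667] [-89.2  24.8]
[377 211   7  19  51] [379.78431373 219.66666667] [-66.2  -2.3]
[385 213   1   1   1] [385. 213.] [-58.8  15.7]
[384 216   2   3   5] [384.4 217.2] [-57.7   6. ]
[380 230   3   1   3] [381. 230.] [-57.8 -24.3]
[384 230   2   2   3] [384.66666667 230.66666667] [-49.6 -23.4]
205 .#..................
206 ........
[... 2631 characters left out ...]
21, [90, 127, 135]), (-20, [85, 129, 136]), (-19, [79, 130, 137]), (-18, [74, 132, 137]), (-17, [66, 133, 137]), (-16, [60, 133, 136]), (-15, [60, 134, 136]), (-14, [58, 135, 136]), (-13, [60, 136, 137]), (-12, [62, 136, 138]), (-11, [63, 137, 138]), (-10, [63, 137, 138]), (-9, [64, 138, 138])]
[(22, [68, 138, 140]), (23, [68, 138, 140]), (24, [68, 138, 140]), (25, [68, 138, 140]), (26, [69, 138, 140]), (27, [70, 139, 140]), (28, [73, 138, 140]), (29, [79, 137, 140]), (30, [86, 136, 140]), (31, [98, 134, 139]), (32, [111, 131, 139]), (33, [119, 131, 139]), (34, [126, 130, 139]), (35, [130, 130, 139]), (36, [132, 129, 139]), (37, [134, 129, 139]), (38, [134, 129, 139]), (39, [134, 129, 139])]
```

Request:
apply_moves([
  [1,0,-0.0036,0.005,0,0,0],
  [1,0,-0.0036,0.005,0,0,0],
  [1,-0.01,-0.0036,0.005,0,0,0],
  [1,-0.02,-0.0036,0.005,0,0,0],
  [1,-0.025,-0.0036,0.005,0,0,0],
  [1,-0.03,-0.0036,0.005,0,0,0],
  [1,-0.03,-0.0036,0.005,0,0,0],
])

```text
time: 6.73
tcp_pos: [0.5844, 0.0669, 0.1319]
eef_rot: [[0.282, 0.959, -0.0], [0.959, -0.282, -0.0], [-0.0, -0.0, -1.0]]
wrist_force: [-0.5, 0.5, -0.7]
finger_gap: 0.019
grasp_force: 60.2
```

Request:
apply_moves([
  [1,-0.004,0,0,0,0,0],
  [1,-0.008,0,0,0,0,0],
  [1,-0.008,0,0,0,0,0],
])

```text
time: 6.98
tcp_pos: [0.5839, 0.0651, 0.1319]
eef_rot: [[0.282, 0.959, -0.0], [0.959, -0.282, -0.0], [-0.0, -0.0, -1.0]]
wrist_force: [0.6, -1.6, -1.1]
finger_gap: 0.0188
grasp_force: 60.2
```

Request:
apply_moves([
  [1,-0.004,0,0,0,0,0],
  [1,-0.008,0,0,0,0,0],
  [1,-0.008,0,0,0,0,0],
])

```text
time: 7.23
tcp_pos: [0.5834, 0.0632, 0.1319]
eef_rot: [[0.282, 0.959, -0.0], [0.959, -0.282, -0.0], [-0.0, 0.0, -1.0]]
wrist_force: [0.2, 0.5, -0.8]
finger_gap: 0.0185
grasp_force: 60.2
```

Request:
apply_moves([
  [1,-0.004,0,0,0,0,0],
  [1,-0.008,0,0,0,0,0],
  [1,-0.008,0,0,0,0,0],
])

```text
time: 7.48
tcp_pos: [0.5828, 0.0613, 0.1319]
eef_rot: [[0.282, 0.959, -0.0], [0.959, -0.282, -0.0], [-0.0, -0.0, -1.0]]
wrist_force: [0.4, 0.3, -1.3]
finger_gap: 0.019
grasp_force: 60.2
```

Request:
apply_moves([
  [1,-0.004,0,0,0,0,0],
  [1,-0.008,0,0,0,0,0],
  [1,-0.008,0,0,0,0,0],
])

```text
time: 7.73
tcp_pos: [0.5822, 0.0593, 0.1319]
eef_rot: [[0.282, 0.959, -0.0], [0.959, -0.282, -0.0], [-0.0, -0.0, -1.0]]
wrist_force: [-0.4, -0.4, -0.9]
finger_gap: 0.0187
grasp_force: 60.2
```

Request:
apply_moves([
  [1,-0.004,0,0,0,0,0],
  [1,-0.008,0,0,0,0,0],
  [1,-0.008,0,0,0,0,0],
])

```text
time: 7.98
tcp_pos: [0.5817, 0.0575, 0.1319]
eef_rot: [[0.282, 0.959, -0.0], [0.959, -0.282, -0.0], [-0.0, 0.0, -1.0]]
wrist_force: [-0.4, 0.3, -0.1]
finger_gap: 0.0192
grasp_force: 60.2
```

Request:
apply_moves([
  [1,-0.005,0,0,0,0,0],
  [1,-0.01,0,0,0,0,0],
  [1,-0.015,0,0,0,0,0],
  [1,-0.015,0,0,0,0,0],
])

```text
time: 8.32
tcp_pos: [0.5806, 0.0537, 0.1319]
eef_rot: [[0.282, 0.959, -0.0], [0.959, -0.282, -0.0], [-0.0, 0.0, -1.0]]
wrist_force: [-0.3, -0.1, -0.5]
finger_gap: 0.0188
grasp_force: 60.2
```

Request:
apply_moves([
  [1,-0.005,0,0,0,0,0],
  [1,-0.01,0,0,0,0,0],
  [1,-0.015,0,0,0,0,0],
  [1,-0.015,0,0,0,0,0],
])

```text
time: 8.65
tcp_pos: [0.5795, 0.0502, 0.1319]
eef_rot: [[0.282, 0.959, -0.0], [0.959, -0.282, -0.0], [-0.0, -0.0, -1.0]]
wrist_force: [-0.3, -0.6, -1.6]
finger_gap: 0.0189
grasp_force: 60.2
```

```bash
python3 -c "
from h import *
plan([.5913,.0885,.132],74.1)
print('tcp in mill',mil(telemetry.sense()['tcp_pos'])*1e3)
for n in('top','side'): cv2.imwrite(f'pics/{n}4.png',viewer.get_image(n)[:,:,::-1])
b=cv2.imread('pics/side4.png')[215:305,240:330];a=cv2.imread('pics/top4.png')[190:250,350:440]
o=np.zeros((600,800,3),np.uint8);o[:400,:400]=cv2.resize(b,(400,400),interpolation=cv2.INTER_CUBIC);o[:267,400:]=cv2.resize(a,(400,267),interpolation=cv2.INTER_CUBIC);cv2.imwrite('pics/c4.png',o)"
```

```text
t 8.65 tcp [0.5795 0.0502 0.1319] yaw 73.61 F [-0.33 -0.59 -1.6 ] M [ 0.08 -0.03 -0.04] gap 0.0189 q [ -1.7  12.9  -2.8  74.3  -0.  104.7]
shift [ 0.1604  0.0019 -0.0003] turn [-0.      0.0001 -0.0054]
tcp in mill [-225.86463429    8.26779185]
```

View pics/c4.png

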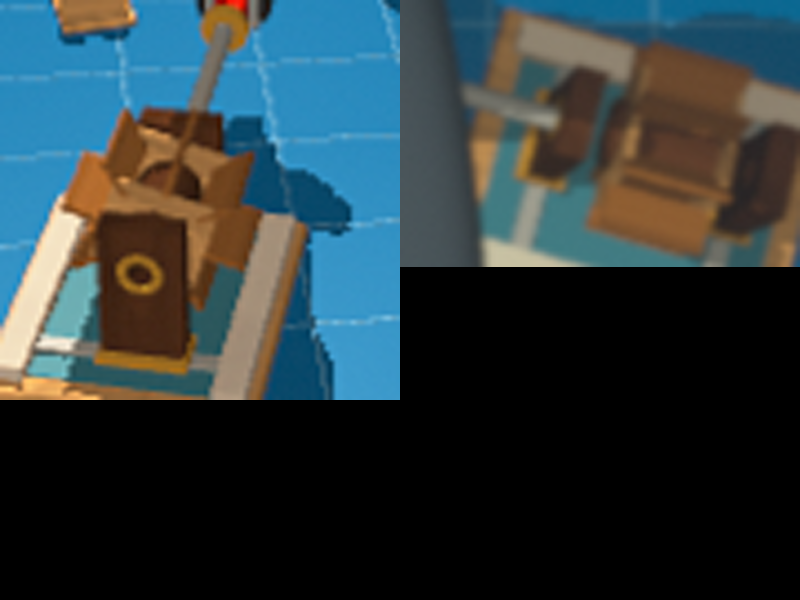

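Request:
apply_moves([
  [1,-0.01,0,0,0,0,0],
  [1,-0.02,0,0,0,0,0],
  [1,-0.03,0,0,0,0,0],
  [1,-0.04,0.0004,0,0,0,0],
  [1,-0.04,0.0004,0,0,0,0],
])

```text
time: 9.17
tcp_pos: [0.5767, 0.0402, 0.1319]
eef_rot: [[0.282, 0.959, -0.0], [0.959, -0.282, -0.0], [-0.0, -0.0, -1.0]]
wrist_force: [0.2, -0.3, -1.6]
finger_gap: 0.019
grasp_force: 60.2
```

Request:
apply_moves([
  [1,-0.01,0,0,0,0,0],
  [1,-0.02,0,0,0,0,0],
  [1,-0.03,0,0,0,0,0],
  [1,-0.04,0.0004,0,0,0,0],
  [1,-0.04,0.0004,0,0,0,0],
])

```text
time: 9.58
tcp_pos: [0.574, 0.0307, 0.1319]
eef_rot: [[0.282, 0.959, -0.0], [0.959, -0.282, -0.0], [-0.0, -0.0, -1.0]]
wrist_force: [-0.3, -0.1, -1.3]
finger_gap: 0.0196
grasp_force: 60.2
```

Request:
apply_moves([
  [1,-0.01,0,0,0,0,0],
  [1,-0.02,0,0,0,0,0],
  [1,-0.03,0,0,0,0,0],
  [1,-0.04,0.0004,0,0,0,0],
  [1,-0.04,0.0004,0,0,0,0],
])

```text
time: 10.0
tcp_pos: [0.5713, 0.021, 0.1319]
eef_rot: [[0.282, 0.959, -0.0], [0.959, -0.282, -0.0], [-0.0, -0.0, -1.0]]
wrist_force: [0.2, -0.3, -1.5]
finger_gap: 0.0189
grasp_force: 60.2
```

Request:
apply_moves([
  [1,-0.01,0,0,0,0,0],
  [1,-0.02,0,0,0,0,0],
  [1,-0.03,0,0,0,0,0],
  [1,-0.04,0.0004,0,0,0,0],
  [1,-0.05,0.0004,0,0,0,0],
  [1,-0.06,0.0006,0,0,0,0],
  [1,-0.06,0.0006,0,0,0,0],
])

```text
time: 10.58
tcp_pos: [0.5672, 0.0066, 0.1319]
eef_rot: [[0.282, 0.959, -0.0], [0.959, -0.282, -0.0], [-0.0, -0.0, -1.0]]
wrist_force: [0.1, -0.2, 0.3]
finger_gap: 0.0192
grasp_force: 60.2
```

Request:
apply_moves([
  [1,-0.01,0,0,0,0,0],
  [1,-0.02,0,0,0,0,0],
  [1,-0.03,0,0,0,0,0],
  [1,-0.04,0.0004,0,0,0,0],
  [1,-0.05,0.0004,0,0,0,0],
  [1,-0.06,0.0006,0,0,0,0],
  [1,-0.06,0.0006,0,0,0,0],
])

```text
time: 11.17
tcp_pos: [0.5631, -0.0078, 0.1319]
eef_rot: [[0.282, 0.959, -0.0], [0.959, -0.282, -0.0], [-0.0, -0.0, -1.0]]
wrist_force: [0.1, 0.2, -1.0]
finger_gap: 0.0188
grasp_force: 60.2
```

Request:
apply_moves([
  [1,-0.005,0,0,0,0,0],
  [1,-0.01,0,0,0,0,0],
  [1,-0.016,0,0,0,0,0],
  [1,-0.02,0.0002,0,0,0,0],
  [1,-0.02,0.0002,0,0,0,0],
])

```text
time: 11.58
tcp_pos: [0.5618, -0.0123, 0.1319]
eef_rot: [[0.282, 0.959, -0.0], [0.959, -0.282, -0.0], [-0.0, 0.0, -1.0]]
wrist_force: [-0.2, 0.4, -1.5]
finger_gap: 0.0189
grasp_force: 60.2
```

```bash
python3 -c "
from h import *
plan([.5913,.0885,.132],74.1)
print('tcp in mill',mil(telemetry.sense()['tcp_pos'])*1e3)"
```

```text
t 11.58 tcp [ 0.5618 -0.0123  0.1319] yaw 73.62 F [-0.16  0.44 -1.51] M [ 0.06 -0.01  0.  ] gap 0.0189 q [-8.1 10.  -6.1 73.9 -0.  98.3]
shift [ 4.2e-01 -7.0e-04 -4.0e-04] turn [ 0.      0.0001 -0.0053]
tcp in mill [-160.96037624    8.37087904]
```

Request:
apply_moves([
  [1,-0.01,0,0,0,0,0],
  [1,-0.02,0,0,0,0,0],
  [1,-0.03,0,0,0,0,0],
  [1,-0.04,0.0004,0,0,0,0],
  [1,-0.05,0.0004,0,0,0,0],
  [1,-0.056,0.0005,0,0,0,0],
  [1,-0.056,0.0005,0,0,0,0],
])

```text
time: 12.17
tcp_pos: [0.558, -0.026, 0.1319]
eef_rot: [[0.282, 0.959, -0.0], [0.959, -0.282, -0.0], [-0.0, -0.0, -1.0]]
wrist_force: [0.3, 0.2, -0.2]
finger_gap: 0.0189
grasp_force: 60.2
```

Request:
apply_moves([
  [1,-0.004,0,0,0,0,0],
  [1,-0.008,0,0,0,0,0],
  [1,-0.012,0,0,0,0,0],
  [1,-0.012,0,0,0,0,0],
])

```text
time: 12.5
tcp_pos: [0.5572, -0.0286, 0.1319]
eef_rot: [[0.282, 0.959, -0.0], [0.959, -0.282, -0.0], [-0.0, -0.0, -1.0]]
wrist_force: [-1.1, -0.7, -1.5]
finger_gap: 0.0186
grasp_force: 60.2
```

Request:
apply_moves([
  [1,-0.004,0,0,0,0,0],
  [1,-0.008,0,0,0,0,0],
  [1,-0.008,0,0,0,0,0],
])

```text
time: 12.75
tcp_pos: [0.5566, -0.0305, 0.1319]
eef_rot: [[0.282, 0.959, -0.0], [0.959, -0.282, -0.0], [-0.0, 0.0, -1.0]]
wrist_force: [-0.2, -0.7, -1.1]
finger_gap: 0.0192
grasp_force: 60.2
```

Request:
apply_moves([
  [1,-0.004,0,0,0,0,0],
  [1,-0.008,0,0,0,0,0],
  [1,-0.008,0,0,0,0,0],
])

```text
time: 13.0
tcp_pos: [0.5561, -0.0325, 0.1319]
eef_rot: [[0.282, 0.959, -0.0], [0.959, -0.282, -0.0], [-0.0, 0.0, -1.0]]
wrist_force: [-0.2, 0.6, -0.3]
finger_gap: 0.0189
grasp_force: 60.2
```

Request:
apply_moves([
  [1,-0.004,0,0,0,0,0],
  [1,-0.008,0.0003,0,0,0,0],
  [1,-0.008,0.0003,0,0,0,0],
])

```text
time: 13.25
tcp_pos: [0.5556, -0.0344, 0.1319]
eef_rot: [[0.282, 0.959, -0.0], [0.959, -0.282, -0.0], [-0.0, -0.0, -1.0]]
wrist_force: [-0.1, -0.1, -1.2]
finger_gap: 0.0189
grasp_force: 60.2
```

Request:
apply_moves([
  [1,-0.004,0,0,0,0,0],
  [1,-0.008,0,0,0,0,0],
  [1,-0.008,0,0,0,0,0],
])

```text
time: 13.5
tcp_pos: [0.555, -0.0363, 0.1319]
eef_rot: [[0.282, 0.959, -0.0], [0.959, -0.282, -0.0], [-0.0, 0.0, -1.0]]
wrist_force: [0.3, 0.3, -0.6]
finger_gap: 0.019
grasp_force: 60.2
```

Request:
apply_moves([
  [1,-0.004,0,0,0,0,0],
  [1,-0.008,0,0,0,0,0],
  [1,-0.012,0,0,0,0,0],
  [1,-0.012,0,0,0,0,0],
])

```text
time: 13.83
tcp_pos: [0.5542, -0.0392, 0.1319]
eef_rot: [[0.282, 0.959, 0.0], [0.959, -0.282, -0.0], [-0.0, 0.0, -1.0]]
wrist_force: [1.7, 0.4, -1.2]
finger_gap: 0.0193
grasp_force: 60.2
```

Request:
apply_moves([
  [1,-0.006,0,0,0,0,0],
  [1,-0.014,0,0,0,0,0],
  [1,-0.02,0.0002,0,0,0,0],
  [1,-0.02,0.0002,0,0,0,0],
])

```text
time: 14.17
tcp_pos: [0.5527, -0.0442, 0.1319]
eef_rot: [[0.282, 0.959, -0.0], [0.959, -0.282, -0.0], [-0.0, -0.0, -1.0]]
wrist_force: [-0.1, -0.9, -0.6]
finger_gap: 0.0188
grasp_force: 60.2
```

Request:
apply_moves([
  [1,-0.006,0,0,0,0,0],
  [1,-0.014,0,0,0,0,0],
  [1,-0.02,0.0002,0,0,0,0],
  [1,-0.02,0.0002,0,0,0,0],
])

```text
time: 14.5
tcp_pos: [0.5514, -0.049, 0.1319]
eef_rot: [[0.282, 0.959, -0.0], [0.959, -0.282, -0.0], [-0.0, -0.0, -1.0]]
wrist_force: [0.9, 1.3, -0.7]
finger_gap: 0.0189
grasp_force: 60.2
```

```bash
python3 -c "
from h import *
plan([.5913,.0885,.132],74.1)
print('tcp in mill',mil(telemetry.sense()['tcp_pos'])*1e3)
for n in('top','side'): cv2.imwrite(f'pics/{n}5.png',viewer.get_image(n)[:,:,::-1])
b=cv2.imread('pics/side5.png')[205:305,240:330];a=cv2.imread('pics/top5.png')[190:250,350:440]
o=np.zeros((600,800,3),np.uint8);o[:444,:400]=cv2.resize(b,(400,444),interpolation=cv2.INTER_CUBIC);o[:267,400:]=cv2.resize(a,(400,267),interpolation=cv2.INTER_CUBIC);cv2.imwrite('pics/c5.png',o)"
```

```text
t 14.5 tcp [ 0.5514 -0.049   0.1319] yaw 73.61 F [ 0.88  1.31 -0.74] M [ 0.03 -0.04  0.01] gap 0.0189 q [-12.    8.8  -7.5  73.7  -0.   94.4]
shift [ 5.727e-01 -2.000e-03 -5.000e-04] turn [-0.      0.0001 -0.0054]
tcp in mill [-122.80012157    8.36288671]
```

View pics/c5.png

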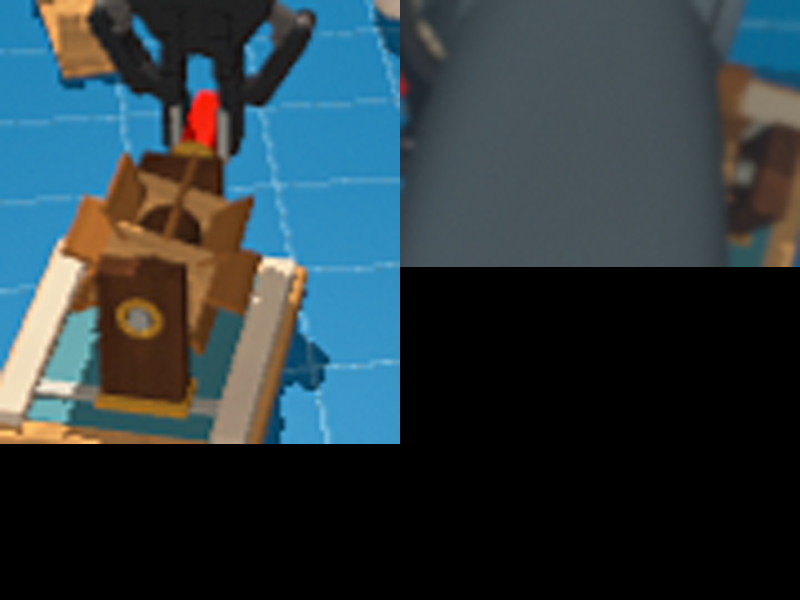

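Request:
apply_moves([
  [1,-0.01,0,0,0,0,0],
  [1,-0.02,0,0,0,0,0],
  [1,-0.03,0,0,0,0,0],
  [1,-0.04,0.0004,0,0,0,0],
  [1,-0.05,0.0004,0,0,0,0],
  [1,-0.06,0.0006,0,0,0,0],
  [1,-0.07,0.0006,0,0,0,0],
  [1,-0.08,0.0007,0,0,0,0],
  [1,-0.08,0.0007,0,0,0,0],
])

```text
time: 15.35
tcp_pos: [0.5459, -0.0684, 0.1319]
eef_rot: [[0.282, 0.959, 0.0], [0.959, -0.282, -0.0], [-0.0, 0.0, -1.0]]
wrist_force: [0.7, -0.4, -1.1]
finger_gap: 0.019
grasp_force: 60.3
```

Request:
apply_moves([
  [1,-0.003,0,0,0,0,0],
  [1,-0.006,0,0,0,0,0],
  [1,-0.008,0,0,0,0,0],
  [1,-0.008,0,0,0,0,0],
])

```text
time: 15.68
tcp_pos: [0.5455, -0.0699, 0.1319]
eef_rot: [[0.282, 0.959, 0.0], [0.959, -0.282, -0.0], [-0.0, 0.0, -1.0]]
wrist_force: [0.4, -0.2, -0.7]
finger_gap: 0.0189
grasp_force: 60.2
```

Request:
apply_moves([
  [1,-0.002,0,0,0,0,0],
  [1,-0.004,0,0,0,0,0],
  [1,-0.004,0,0,0,0,0],
])

```text
time: 15.93
tcp_pos: [0.5452, -0.0708, 0.1319]
eef_rot: [[0.282, 0.959, 0.0], [0.959, -0.282, 0.0], [0.0, 0.0, -1.0]]
wrist_force: [0.3, -0.3, -0.2]
finger_gap: 0.019
grasp_force: 60.3
```

Request:
apply_moves([
  [1,-0.002,0,0,0,0,0],
  [1,-0.004,0,0,0,0,0],
  [1,-0.004,0,0,0,0,0],
])

```text
time: 16.18
tcp_pos: [0.5449, -0.0718, 0.1319]
eef_rot: [[0.282, 0.959, 0.0], [0.959, -0.282, -0.0], [-0.0, 0.0, -1.0]]
wrist_force: [0.3, -0.2, -0.3]
finger_gap: 0.0188
grasp_force: 60.2
```

Request:
apply_moves([
  [1,-0.002,0,0,0,0,0],
  [1,-0.004,0,0,0,0,0],
  [1,-0.004,0,0,0,0,0],
])

```text
time: 16.43
tcp_pos: [0.5446, -0.0728, 0.132]
eef_rot: [[0.282, 0.959, 0.0], [0.959, -0.282, -0.0], [-0.0, 0.0, -1.0]]
wrist_force: [0.4, -0.0, -1.4]
finger_gap: 0.0188
grasp_force: 60.2
```

Request:
apply_moves([
  [1,-0.002,0,0,0,0,0],
  [1,-0.004,0,0,0,0,0],
  [1,-0.004,0,0,0,0,0],
])

```text
time: 16.68
tcp_pos: [0.5443, -0.0738, 0.132]
eef_rot: [[0.282, 0.959, 0.0], [0.959, -0.282, -0.0], [-0.0, 0.0, -1.0]]
wrist_force: [0.8, -0.3, -0.3]
finger_gap: 0.0188
grasp_force: 60.3
```

Request:
apply_moves([
  [1,-0.002,0,0,0,0,0],
  [1,-0.002,0,0,0,0,0],
])

```text
time: 16.85
tcp_pos: [0.5442, -0.0742, 0.132]
eef_rot: [[0.282, 0.959, 0.0], [0.959, -0.282, -0.0], [0.0, 0.0, -1.0]]
wrist_force: [-0.1, 1.3, -0.7]
finger_gap: 0.0187
grasp_force: 60.3
```

Request:
apply_moves([
  [1,-0.002,0,0,0,0,0],
  [1,-0.002,0,0,0,0,0],
])

```text
time: 17.02
tcp_pos: [0.5441, -0.0745, 0.132]
eef_rot: [[0.282, 0.959, 0.0], [0.959, -0.282, 0.0], [0.001, 0.0, -1.0]]
wrist_force: [1.3, 1.0, -0.5]
finger_gap: 0.0193
grasp_force: 60.3
```

Request:
apply_moves([
  [1,-0.002,0,0,0,0,0],
  [1,-0.002,0,0,0,0,0],
])

```text
time: 17.18
tcp_pos: [0.5441, -0.0746, 0.132]
eef_rot: [[0.282, 0.96, 0.001], [0.96, -0.282, 0.001], [0.002, 0.0, -1.0]]
wrist_force: [1.1, 2.4, -0.3]
finger_gap: 0.0192
grasp_force: 60.3
```

Request:
apply_moves([
  [1,-0.002,0,0,0,0,0],
  [1,-0.002,0,0,0,0,0],
  [0.5,-0.002,0,0,0,0,0],
  [0,-0.002,0,0,0,0,0],
  [-0.5,-0.002,0,0,0,0,0],
  [-1,-0.002,0,0,0,0,0],
  [-1,-0.002,0,0,0,0,0],
  [-1,-0.002,0,0,0,0,0],
  [-1,-0.002,0,0,0,0,0],
  [-1,-0.002,0,0,0,0,0],
])

```text
time: 18.02
tcp_pos: [0.5437, -0.0757, 0.1319]
eef_rot: [[0.282, 0.959, -0.0], [0.959, -0.282, -0.0], [-0.0, -0.0, -1.0]]
wrist_force: [0.5, 0.2, -0.7]
finger_gap: 0.0854
grasp_force: 0.0
```

```bash
python3 -c "
from h import *
plan([.5913,.0885,.132],74.1)
print('tcp in mill',mil(telemetry.sense()['tcp_pos'])*1e3)"
```

```text
t 18.02 tcp [ 0.5437 -0.0757  0.1319] yaw 73.63 F [ 0.51  0.23 -0.67] M [-0.06  0.03  0.05] gap 0.0854 q [-14.9   8.1  -8.2  73.7  -0.   91.5]
shift [ 6.838e-01 -2.500e-03 -4.000e-04] turn [-0.      0.0001 -0.0053]
tcp in mill [-95.0249526    8.29080444]
```

Request:
apply_moves([
  [-1,0,0,-0.1,0,0,0],
  [-1,0,0,-0.25,0,0,0],
  [-1,0,0,-0.4,0,0,0],
  [-1,0.1,0,-0.5,0,0,0],
  [-1,0.3,0,-0.6,0,0,0],
  [-1,0.5,0,-0.6,0,0,0],
  [-1,0.7,0,-0.6,0,0,0],
  [-1,0.9,0,-0.6,0,0,0],
  [-1,1,0,-0.6,0,0,0],
  [-1,1,0,-0.6,0,0,0],
])

```text
time: 18.85
tcp_pos: [0.6146, 0.1688, 0.2816]
eef_rot: [[0.278, 0.96, 0.001], [0.96, -0.278, 0.002], [0.002, 0.0, -1.0]]
wrist_force: [0.1, -0.2, -0.8]
finger_gap: 0.0856
grasp_force: 0.0
```

Request:
apply_moves([
  [-1,0.2,0,0,0,0,0],
  [-1,0.4,0,0,0,0,0],
  [-1,0.5,0,0,0,0,0],
  [-1,0.5,0,0,0,0,0],
  [-1,0.5,0,0,0,0,0],
])

```text
time: 19.27
tcp_pos: [0.6493, 0.2868, 0.2786]
eef_rot: [[0.278, 0.961, -0.004], [0.961, -0.278, -0.001], [-0.003, -0.003, -1.0]]
wrist_force: [-0.4, -0.2, -0.2]
finger_gap: 0.0853
grasp_force: 0.0
```

```bash
python3 -c "
from h import *
plan([.5913,.0885,.132],74.1)
for n in('top','side'): cv2.imwrite(f'pics/{n}6.png',viewer.get_image(n)[:,:,::-1])
b=cv2.imread('pics/side6.png')[205:305,240:330];a=cv2.imread('pics/top6.png')[180:270,340:460]
o=np.zeros((600,800,3),np.uint8);o[:444,:400]=cv2.resize(b,(400,444),interpolation=cv2.INTER_CUBIC);o[:300,400:]=cv2.resize(a,(400,300),interpolation=cv2.INTER_CUBIC);o[300:,400:]=cv2.resize(cv2.imread('pics/side6.png'),(400,300));cv2.imwrite('pics/c6.png',o)"
```

```text
t 19.27 tcp [0.6493 0.2868 0.2786] yaw 73.85 F [-0.39 -0.24 -0.17] M [-0.01 -0.03  0.  ] gap 0.0853 q [ 18.4  32.9  40.   97.3  -0.  124.6]
shift [-8.248e-01 -3.000e-04  5.884e-01] turn [-0.0021  0.0016 -0.0027]
```

View pics/c6.png

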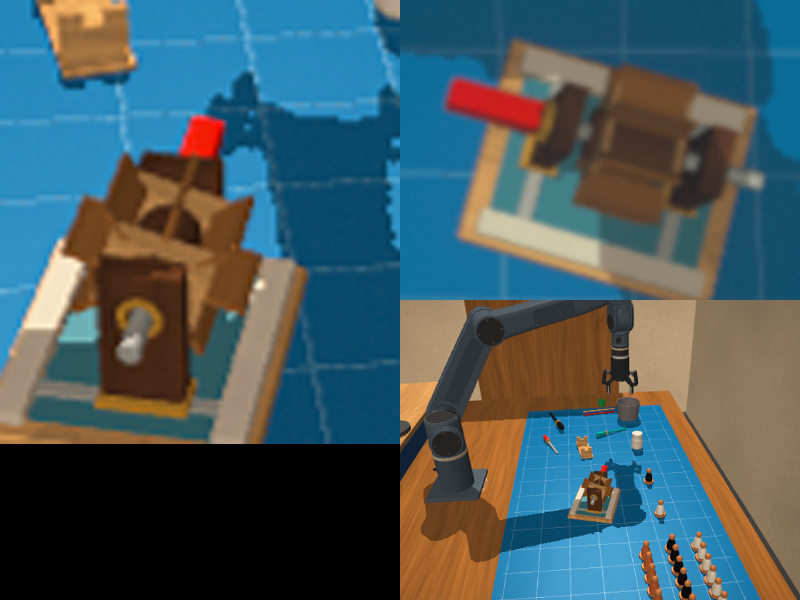

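```bash
python3 - <<'E'
from h import *
t=cv2.imread('pics/top6.png').astype(np.float32)
def prof(n,x0,x1,y,z):
    for x in np.arange(x0,x1,1.5):
        u=proj('top',np.r_[MC+MX*x/1e3+MY*y/1e3,z]); print(n,x,cv2.getRectSubPix(t,(1,1),(float(u[0]),float(u[1])))[0,0].round().astype(int))
prof('tip',80,96,8.5,.076); prof('back',-136,-120,8.5,.083); prof('collar',-70,-52,8.5,.083)
E
```

```text
tip 80.0 [141 154 154]
tip 81.5 [146 159 160]
tip 83.0 [148 161 161]
tip 84.5 [146 158 155]
tip 86.0 [139 144 137]
tip 87.5 [128 124 110]
tip 89.0 [117 100  73]
tip 90.5 [110  86  44]
tip 92.0 [107  78  24]
tip 93.5 [107  78  22]
tip 95.0 [107  78  21]
back -136.0 [154 110  15]
back -134.5 [154 110  18]
back -133.0 [149 107  37]
back -131.5 [138  99  67]
back -130.0 [120  87 104]
back -128.5 [ 87  64 143]
back -127.0 [ 59  46 173]
back -125.5 [ 38  33 195]
back -124.0 [ 34  31 202]
back -122.5 [ 32  30 205]
back -121.0 [ 32  31 206]
collar -70.0 [ 28  28 199]
collar -68.5 [ 31  33 185]
collar -67.0 [ 34  43 165]
collar -65.5 [ 38  56 140]
collar -64.0 [ 42  74 129]
collar -62.5 [ 45  88 125]
collar -61.0 [ 46  97 130]
collar -59.5 [ 46  92 123]
collar -58.0 [ 45  81 109]
collar -56.5 [42 64 85]
collar -55.0 [41 54 72]
collar -53.5 [41 48 64]
```

```bash
python3 -c "
from workcell import arm
print(arm.finish_job())"
```

```text
the job is handed in; nothing more can be done
None
```

The axle is threaded through the near post, hub and far post, with its collar within about 1 mm of the near post's face in the last picture. It is released and the job is handed in, but no verdict came back; I took the post nearest the rest as the near one, since the mill's two ends look alike.

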